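# Hang the piece bin on the slatted board and shut the case

### The job

Lift the small hanging bin out of the open boxwood case, tip its steel hook into the upper groove of the slatted board at the empty place under the brass tag, and swing it down so that it hangs upright by itself, seated flat against the board. Then close the case's lid fully. Leave everything else where it stands.

Things in the scene. Friction and masses are not known exactly. Their poses are not given: they have to be found in the camera images.
- bin_center (a point): Centre of the loose hanging bin: open boxwood tray 75 mm deep (x), 48 wide (y), 55 tall, walls 4 mm, about 0.12 kg. z up out of the tray, +x to its back. Plain side walls (y = +-24 mm) can be pinched across the 48 mm; front wall only 36 mm tall. It starts upright in the case, back to the case's hinge side within 0.15 rad.
- bin: The same bin; origin at the foot of its back plane, mid-width (+37.5 mm x, -27.5 mm z of bin_center). On the back is a steel hook 34 mm wide, an L from the side: a tongue at z 51 to 55 mm (flush with the rim) runs from x = 0 to 13 mm; at its end a lip, x 9 to 13 mm, stands from the tongue up to z = 80 mm.
- bin_hook (a point): Top of the bin's hook lip, mid-width: x = 11, z = 80 mm in the frame of bin; same axes.
- board: Slatted board of dark elm, fixed: three level slats 340 mm long (y), 6 mm thick, on an end post at each side; 188 tall. Origin: foot of the front face, mid-length; +x into the board (back), z up. Two open grooves lie between the slats; bins hang in the upper one. A seated bin has its tongue on the middle slat's top edge, its lip behind the top slat, its back against the face: bin origin at board x about -3 to 0, z about 79 mm.
- groove (a point): Lower edge of the upper groove, on the board's face at mid-length, 130 mm up; axes as the board's. The groove is a gap 22 mm tall between the middle slat and the top slat (6 mm thick, x 0 to 6), open behind but for posts 22 mm wide at the board's ends. The 29 mm hook enters only with the bin's front tipped up 40 to 45 degrees: lip in through the gap and up behind the top slat, then swing down.
- place (a point): The empty place: on the board's face at the upper groove's lower edge (130 mm up), straight below the brass tag, a thin plate 40 mm wide clipped over the top slat's upper edge, 174 to 190 mm up. At -100, 0 or +100 mm along the board; axes as the board's.
- case_lid_hinge (a point): Middle of the case's hinge line, along y on the top of its far (+x) rim, 40 mm above the table. The case is fixed boxwood, 170 mm (x) by 180 (y), 40 tall, walls and floor 6 mm, and reaches from here to the case's -x, its robot side. These axes turn with the lid (the case's at joint 0); y always lies along the hinge.
- case_lid (a joint): Lid angle, rad: 0 shut, 1.57 upright, 1.9 fully open. Plate 170 x 180 x 8 mm, 0.15 kg; a knob about 35 mm tall stands on its outer face at mid-width, 30 mm from the free edge. Stiff hinge (0.19 N m): it stays where left and must be pushed all the way down, 1 to 2 N at the free edge.
- rackbin_a: A fixed bin already hanging at another of the three places: 60 mm wide, 75 mm deep, 55 tall, with shogi pieces. Origin at the foot of its back plane, mid-width; axes as the board's. Obstacle.
- rackbin_b: The other fixed hanging bin, same shape. Obstacle.
- jar: Lidded celadon jar, diameter 74 mm, 92 mm tall; origin under its centre. Not to be disturbed.
- weight: Small brass scale weight, diameter 30 mm, 37 mm tall; origin under its centre. Not to be disturbed.
- comb: Tortoiseshell-finish comb lying flat, 110 x 36 x 6 mm, long along its x; origin under its centre. Not to be disturbed.
- cup: Earthenware tea cup, diameter 72 mm, 75 mm tall; origin under its centre. Not to be disturbed.
- piece_out: Shogi piece lying flat on the table, 40 x 29 x 8 mm; origin under its centre. Not to be disturbed.
- piece_in: Shogi piece lying flat in a front corner of the case, 34 x 24 x 8 mm; origin under its centre. Stays in the case.
- clock: Black two-button game clock, 55 x 150 x 80 mm, long along its y; origin under its centre. Not to be disturbed.
Not all that is in view belongs to the job. Leave any blue or pink look-alike of the bin alone.

How it is judged:
By the outcome, as a careful person would: the job done as asked, in the order asked, and still so for the second after the job is handed in, with the robot touching nothing.
It also fails if it takes over 61 s, if anything falls off the work surface, if the arm or the gripper's body presses on something with over 40 N, if the wrist force passes 120 N, or if a joint passes its speed limit or range.

### The arm

A 6-joint arm with a two-finger parallel gripper is mounted at the origin on the work surface. World frame = base frame: x ahead of the robot, y to its left, z up, the work surface at z = 0. Lengths are in m, angles in rad, forces in N, time in s.
With the tool pointing down it reaches from about 0.25 to 0.725 m from the base axis. Payload 4 kg.
Tool frame: the origin (TCP) lies at the very end of the fingers, on their centre line; the grasp point (between the pads) lies bot.grasp_offset behind it (bot.grasp_offset is the distance from the TCP to the grasp point, in m); z points along the fingers, y is the direction in which the jaws open and shut (so a half turn about z gives the same grasp; the last joint's range is limited). The gripper opens to 85 mm and grips with 20 to 120 N. Pads are 22 mm wide; open, the fingers measure 114 mm over their backs; the gripper's body (76 mm by 85 mm) begins 54 mm behind the grasp point. The pads swing forward as they close: fully open they stand 13 mm farther back than shut.
Start: joints at [1.171, 0.241, 0.005, 1.335, 0, 1.571], TCP at [0.195, 0.461, 0.231] pointing down, gripper open.
Joint ranges: [-2.72, 2.72], [-1.05, 1.87], [-1.09, 1.28], [-1.99, 2.15], [-1.42, 1.44], [-3.14, 3.14]. Speed limits (rad/s): [2.79, 2.79, 3.14, 3.14, 3.14, 3.14].

### API

Orientations are given as a unit quaternion [x, y, z, w].
In Python, from workcell import bot gives the robot as it stands. The module is installed in compiled form; this text tells all that it offers.
- The arm moves only by the shell command python3 -m jog 'ROWS' [OPENING]. ROWS is JSON, a list that holds one entry, the list of rows, each a list of 6 numbers: the shift along the tool's x, y, z in m, then the turn, a rotation vector about the tool's x, y, z in degrees. In form: [[[dx, dy, dz, wx, wy, wz], ...]]. A call has 1 to 12 rows; each row shifts and turns the pose as measured when the row begins, along the tool's axes as they then stand; what a row does not reach is not made up. A row lasts 1/8 s, in which the tool goes at most 62.5 mm and 10.7 degrees, less where a joint would pass 70% of its speed; a pose out of reach is approached as far as the arm can. A call is refused whole if a number of a shift passes 0.0625 or a number of a turn 10.7, either way. A call with a gripper value outside its range is refused whole. OPENING is the finger opening in m, from 0 to 0.0854, set as the call begins (- or left out, the last holds). The fingers move at their own pace and stop on an object; the grip force is fixed at half the most. Time passes only in rows, so rows that do not move let the fingers close. It gives the time, the measured TCP pose, the force and the opening at its end, in the units of the state.
- bot.get_obs(): the state, without advancing time (a new reading comes with each control period).
- bot.camera(name): name is "scene" or "side" or "wrist"; returns a dict with "pixels" (400x640x3 uint8, red, green, blue), "fx", "fy", "cx", "cy" (pixels), "rvec" (rotation vector, rad) and "tvec" (3), from world to camera coordinates, as OpenCV has them. Camera axes: x right, y down, z forward; pixel columns grow to the right and rows downward; lengths in m; the calibration is good to about 2 mm. A picture is of the moment at which its call begins. There is no depth.
- bot.job_done(): hands the job in, once; it reports no verdict.
The state is a dict: "clock": time; "joint_pos": joint angles; "joint_vel": joint speeds; "tau": joint torques, N m; "eef_pos": TCP position; "tool_rot": TCP orientation; "ft_force": force on the tool from outside, world axes, zero at the start; "ft_torque": the same for the moment, N m; "grip_width": finger opening in m.
Only numpy, scipy, OpenCV 4.12 (cv2) and the standard library are available. Lean on these libraries where they do the work, as an engineer would, in place of code of your own. Each camera call takes 0.05 s, during which the arm holds its last target. There are 200 camera calls.

## Working session

There is one attempt and no reset: what is moved stays moved. The work goes in short steps, Python scripts to look and compute and a shell command to move; the robot and the scene stay as the last step left them, time stands still between calls to the robot, and variables do not carry over. Pictures are saved under pics/ and viewed, on a budget of 10 in all, crops included, one or two more only if the job needs it, and the job is handed in when it is done.

```bash
mkdir -p pics; ls; cat > h.py <<'E'
import numpy as np, cv2, pickle
from scipy.spatial.transform import Rotation as R
def grab(bot,name,fn):
    c=bot.camera(name); pickle.dump(c,open(fn+'.pkl','wb')); return c
def load(fn): return pickle.load(open(fn+'.pkl','rb'))
def ray(c,u,v):
    Rm=cv2.Rodrigues(np.array(c['rvec'],float))[0]; t=np.array(c['tvec'],float).ravel()
    d=Rm.T@np.array([(u-c['cx'])/c['fx'],(v-c['cy'])/c['fy'],1.]); return -Rm.T@t,d/np.linalg.norm(d)
def onplane(c,u,v,z):
    o,d=ray(c,u,v); return o+d*(z-o[2])/d[2]
def tri(obs):
    A=np.zeros((3,3));b=np.zeros(3);rs=[ray(*o) for o in obs]
    for o,d in rs:
        P=np.eye(3)-np.outer(d,d);A+=P;b+=P@o
    p=np.linalg.solve(A,b); return p,[np.linalg.norm((np.eye(3)-np.outer(d,d))@(p-o))*1000 for o,d in rs]
def proj(c,p):
    return cv2.projectPoints(np.array(p,float).reshape(-1,3),np.array(c['rvec'],float),np.array(c['tvec'],float),np.array([[c['fx'],0,c['cx']],[0,c['fy'],c['cy']],[0,0,1.]]),None)[0].reshape(-1,2)
def save(c,fn,crop=None,s=1):
    im=c['pixels'][:,:,::-1]
    if crop: x0,y0,x1,y1=crop; im=im[y0:y1,x0:x1]
    cv2.imwrite('pics/'+fn+'.png',cv2.resize(im,None,fx=s,fy=s,interpolation=cv2.INTER_CUBIC))
E
python3 - <<'E'
from h import *; from workcell import bot
for n in ('scene','side','wrist'):
    c=grab(bot,n,n+'0'); save(c,n+'0'); print(n,ray(c,320,200))
o=bot.get_obs(); print(o['clock'],o['eef_pos'],o['tool_rot'],bot.grasp_offset)
E
```

```text
pics
scene (array([ 1.44688889, -0.49350138,  1.04886213]), array([-0.68224406,  0.30985155, -0.66221979]))
side (array([0.3902817 , 0.71406999, 0.94872467]), array([ 0.0910091 , -0.67009912, -0.73667124]))
wrist (array([0.12386557, 0.49120099, 0.37308199]), array([ 0.28291864, -0.12088067, -0.95149614]))
0.15 [0.1944327  0.46012422 0.2306029 ] [ 1.98568660e-01  9.80086639e-01 -8.02352068e-04 -1.52235138e-04] 0.0187
```

View pics/scene0.png

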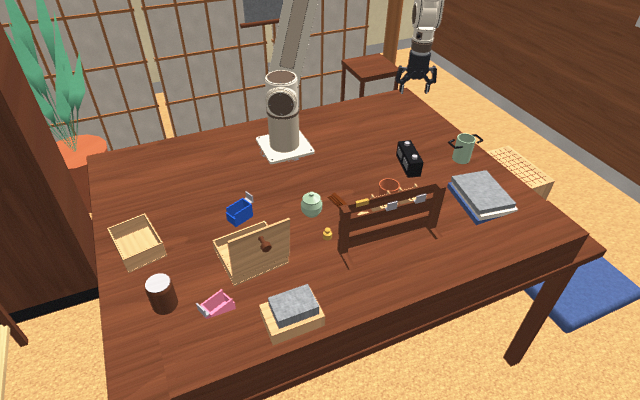

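View pics/side0.png

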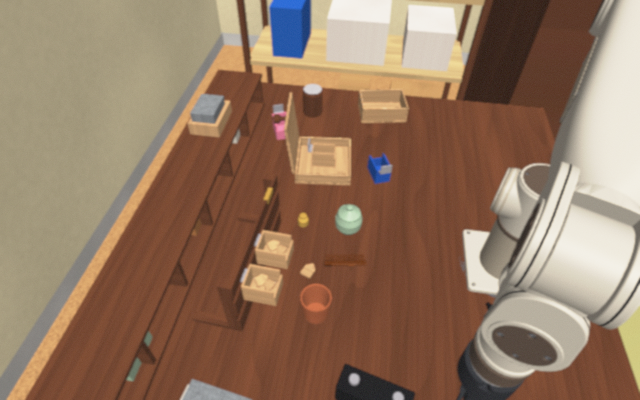

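Side view: the case is at (323,160) with the boxwood bin inside at about (323,153). The brass tag is at (268,195), which is the -y end of the board.

What could be mistaken for the bin:
- blue bin at side (380,168)
- pink bin at side (280,125)
- empty boxwood tray at side (383,105)
- the two rack bins at side (273,249) and (262,285)

I choose the boxwood bin with the steel hook inside the lidded case, and will check it in a close crop.

```bash
python3 - <<'E'
from h import *
c=load('side0'); a=c['pixels'][85:235,220:400,::-1]
cv2.imwrite('pics/crop1.png',cv2.resize(a,None,fx=4.4,fy=4,interpolation=cv2.INTER_CUBIC)[:600,:800])
for n,u,v,z in [('hinge',293,165,.04),('bin',323,150,.06),('tag',268,195,.18),('weight',303,222,0),('jar',348,228,0),('cup',316,315,0)]: print(n,onplane(c,u,v,z))
s=load('scene0')
print('tag tri',tri([(c,268,195),(s,362,203)]))
E
```

```text
hinge [ 0.60676671 -0.24428133  0.04      ]
bin [ 0.52244981 -0.30603059  0.06      ]
tag [0.61320408 0.01886707 0.18      ]
weight [ 5.42680136e-01 -5.68587309e-02 -1.11022302e-16]
jar [ 0.41356333 -0.05561914  0.        ]
cup [ 4.61175514e-01  2.23129347e-01 -1.11022302e-16]
tag tri (array([0.61327816, 0.02029871, 0.18099908]), [np.float64(0.5817687407106655), np.float64(0.5817687407108265)])
```

View pics/crop1.png

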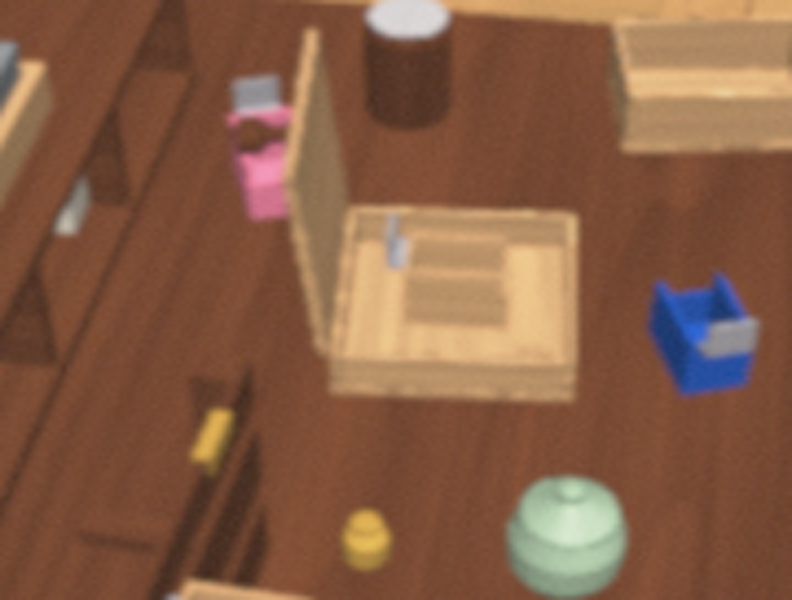

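The crop confirms it: the boxwood bin with the steel hook (crop (395,245)) stands in the case, its hook towards the hinge. Next I move over the case for close wrist views.

```bash
python3 -m jog '[[[-0.04,-0.045,-0.008,0,0,0],[-0.04,-0.045,-0.008,0,0,0],[-0.04,-0.045,-0.008,0,0,0],[-0.04,-0.045,-0.008,0,0,0],[-0.04,-0.045,-0.008,0,0,0],[-0.04,-0.045,-0.008,0,0,0],[-0.04,-0.045,-0.008,0,0,0],[-0.04,-0.045,-0.008,0,0,0],[-0.04,-0.045,-0.008,0,0,0],[-0.04,-0.045,-0.008,0,0,0],[-0.04,-0.045,-0.008,0,0,-7],[0,0,0,0,0,-8]]]'; python3 -c "from h import *;print(load('wrist0')['fx'])"
```

```text
clock: 1.65
eef_pos: [0.4137, -0.1852, 0.3201]
tool_rot: [0.063, 0.998, -0.002, 0.001]
ft_force: [-0.9, 0.5, -0.6]
grip_width: 0.0852
276.02550492112647
```

```bash
python3 - <<'E'
from h import *; from workcell import bot
c=grab(bot,'wrist','w1'); save(c,'w1',(0,0,640,400),1.25)
E
python3 -m jog '[[[-0.02,-0.05,0.03,0,0,-7],[0,-0.05,0.03,0,0,0],[0,0,0,0,0,0],[0,0,0,0,0,0]]]'
python3 - <<'E'
from h import *; from workcell import bot
c=grab(bot,'wrist','w2'); save(c,'w2',(0,0,640,400),1.25)
E
```

```text
clock: 2.2
eef_pos: [0.4274, -0.2851, 0.2596]
tool_rot: [-0.0, 1.0, -0.001, 0.001]
ft_force: [0.2, 0.7, 0.6]
grip_width: 0.0853
```

View pics/w1.png

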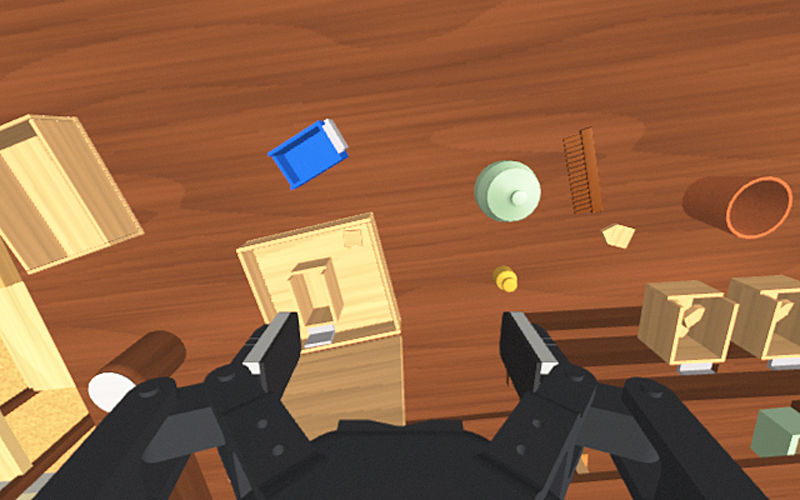

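View pics/w2.png

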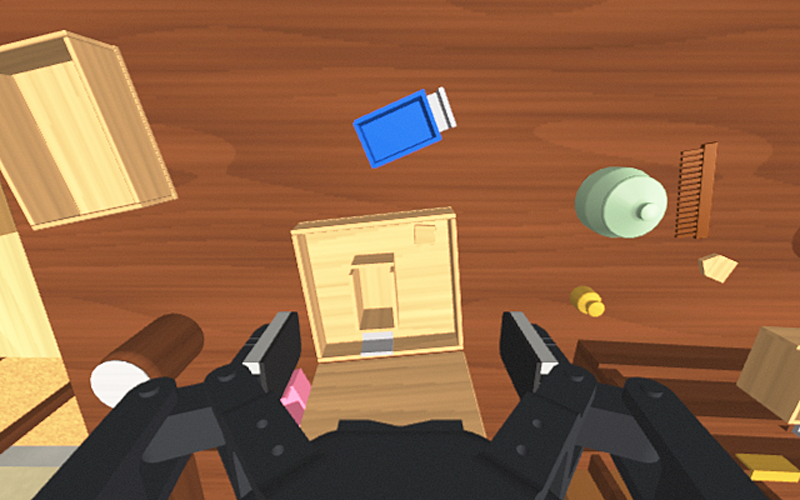

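w1/w2: the case with the bin is at w2 (375,290), hook at (377,343). The loose piece sits in the case's near corner at (425,233), and the tag is at (768,465) beyond the second rack bin. I'll enlarge both bin views together to read the corners.

```bash
python3 - <<'E'
from h import *
a=load('w1')['pixels'][165:290,185:330,::-1];b=load('w2')['pixels'][160:290,228:378,::-1]
f=lambda i:cv2.resize(i,(400,520),interpolation=cv2.INTER_CUBIC)
# keep aspect
A=cv2.resize(a,None,fx=2.75,fy=4,interpolation=3);B=cv2.resize(b,None,fx=2.66,fy=4,interpolation=3)
A=cv2.resize(a[40:,25:95],None,fx=5.7,fy=5.7,interpolation=3);B=cv2.resize(b[30:,25:95],None,fx=5.7,fy=5.7,interpolation=3)
H=min(A.shape[0],B.shape[0]);cv2.imwrite('pics/zoom.png',np.hstack([A[:H],B[:H]]));print(A.shape,B.shape)
# lines/edges of board & case from masks
for n in('w1','w2'):
    im=load(n)['pixels'];hsv=cv2.cvtColor(im,cv2.COLOR_RGB2HSV)
    for nm,lo,hi in(('brass',(20,150,120),(30,255,255)),):
        k,l,s,ce=cv2.connectedComponentsWithStats(cv2.inRange(hsv,lo,hi))
        print(n,[(s[i].tolist(),ce[i].round(1).tolist()) for i in range(1,k) if s[i,4]>40])
s=load('scene0');hsv=cv2.cvtColor(s['pixels'],cv2.COLOR_RGB2HSV)
E
```

```text
(484, 399, 3) (570, 399, 3)
w1 [([394, 213, 20, 20, 261], [403.9, 222.8])]
w2 [([457, 229, 26, 24, 405], [469.5, 240.6]), ([589, 363, 51, 22, 744], [615.3, 373.8])]
```

View pics/zoom.png

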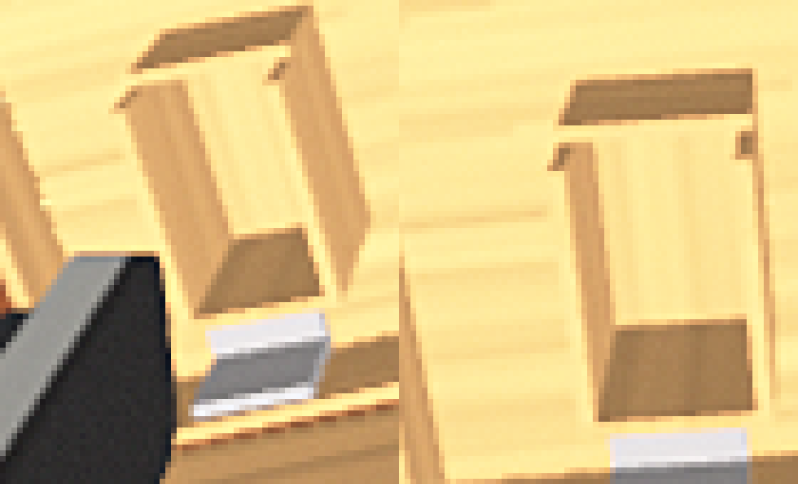

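```bash
python3 - <<'E'
from h import *
a,b=load('w1'),load('w2')
A=lambda x,y:(a,210+x/5.7-.4,205+y/5.7-.4);B=lambda x,y:(b,253+(x-399)/5.7-.4,190+y/5.7-.4)
P={}
for n,p,q in [('tongueL',(210,335),(610,437)),('tongueR',(326,315),(748,430)),('ibackL',(193,318),(599,420)),('ibackR',(325,296),(755,410)),('frontL z42',(133,72),(558,126)),('frontbotL',(158,32),(575,82)),('frontbotR',(312,8),(752,70)),('floorBackL',(232,238),(618,328)),('floorBackR',(303,227),(748,320))]:
    P[n],e=tri([A(*p),B(*q)]); print(n,P[n].round(4),np.round(e,1), 'w2@rim',onplane(*B(*q),.061)[:2].round(4))
d=P['tongueR']-P['tongueL'];print('w',np.linalg.norm(d),'yaw',np.degrees(np.arctan2(d[1],d[0]))-90)
d=P['ibackR']-P['ibackL'];print('w',np.linalg.norm(d),'yaw',np.degrees(np.arctan2(d[1],d[0]))-90)
d=P['frontbotR']-P['frontbotL'];print('w',np.linalg.norm(d),'yaw',np.degrees(np.arctan2(d[1],d[0]))-90)
# case outer top corners z=.04: w2 view coords /1.25
for n,p,q in [('c near L',(237,250),(292,231)),('c near R',(373,213),(454,209)),('far R',(400,333),(463,350))]:
    t,e=tri([(a,p[0]/1.25,p[1]/1.25),(b,q[0]/1.25,q[1]/1.25)]);print(n,t.round(4),np.round(e,1),onplane(b,q[0]/1.25,q[1]/1.25,.04).round(4))
print(onplane(b,469.5,240.6,.02),onplane(a,403.9,222.8,.02))
E
```

```text
tongueL [ 0.5628 -0.328   0.0571] [0.6 0.6] w2@rim [ 0.5597 -0.3274]
tongueR [ 0.5614 -0.2935  0.0558] [0.4 0.4] w2@rim [ 0.5577 -0.2933]
ibackL [ 0.554  -0.3297  0.0628] [0.1 0.1] w2@rim [ 0.555  -0.3299]
ibackR [ 0.5534 -0.2916  0.0595] [0.3 0.3] w2@rim [ 0.5521 -0.2915]
frontL z42 [ 0.4871 -0.3405  0.0359] [0.1 0.1] w2@rim [ 0.4778 -0.3367]
frontbotL [ 0.4834 -0.3391  0.0127] [0.1 0.1] w2@rim [ 0.467  -0.3323]
frontbotR [ 0.4835 -0.293   0.0047] [0.6 0.6] w2@rim [ 0.4641 -0.2917]
floorBackL [ 0.5531 -0.3297  0.0162] [0.2 0.2] w2@rim [ 0.5297 -0.3244]
floorBackR [ 0.5294 -0.2933  0.0602] [1.3 1.3] w2@rim [ 0.5276 -0.2931]
w 0.0345921650166034 yaw 2.3751731195562087
w 0.03828355354444041 yaw 1.0225615994719846
w 0.04677852106887252 yaw -0.083678327466842
c near L [ 0.4474 -0.4022  0.039 ] [0.4 0.4] [ 0.4468 -0.4018  0.04  ]
c near R [ 0.4273 -0.2231  0.0135] [0.4 0.4] [ 0.4225 -0.2273  0.04  ]
far R [ 0.5941 -0.2084  0.0422] [0.5 0.5] [ 0.5963 -0.2079  0.04  ]
[ 0.53988669 -0.05644518  0.02      ] [ 0.53976405 -0.05512335  0.02      ]
```

```bash
python3 - <<'E'
from h import *
a,b,s,c=load('w1'),load('w2'),load('scene0'),load('side0')
for n,u,v in [('a',355,122),('b',372,167),('c',440,132),('hook',450,110)]: print('blue',onplane(b,u/1.25,v/1.25,.05).round(3))
print('blue hook', tri([(b,448/1.25,108/1.25),(s,250,197)]))
p=[onplane(a,u/1.25,v/1.25,.134) for u,v in ((678,366),(716,364),(771,360))];print(p)
d=p[2]-p[0];print(np.degrees(np.arctan2(d[1],d[0]))-90)
E
python3 - <<'E'
from workcell import bot; print(bot.get_obs()['joint_pos'])
E
python3 -m jog '[[[0,0.06,-0.02,0,0,0],[0,0.06,-0.02,0,0,0],[0,0.06,-0.02,0,0,0],[0,0.06,-0.02,0,0,0],[-0.01,0.04,0,0,0,0],[0,0,0,0,0,0]]]'
python3 - <<'E'
from h import *; from workcell import bot
c=grab(bot,'wrist','w3'); save(c,'w3',(0,0,640,400),1.25)
E
```

```text
blue [ 0.336 -0.328  0.05 ]
blue [ 0.378 -0.313  0.05 ]
blue [ 0.345 -0.246  0.05 ]
blue [ 0.325 -0.237  0.05 ]
blue hook (array([ 0.32448177, -0.24205117,  0.06379183]), [np.float64(1.1020889614662364), np.float64(1.1020889614662672)])
[array([0.61795228, 0.10252791, 0.134     ]), array([0.62048799, 0.14413448, 0.134     ]), array([0.62264717, 0.20368501, 0.134     ])]
-2.6572970207673876
[-5.87770188e-01  2.55511041e-01  9.80187878e-02  1.41039059e+00
 -4.96035026e-04 -5.89335891e-01]
clock: 3.0
eef_pos: [0.4359, 0.0011, 0.3452]
tool_rot: [-0.004, 1.0, -0.0, 0.008]
ft_force: [-1.1, -0.2, -0.6]
grip_width: 0.0856
```

View pics/w3.png

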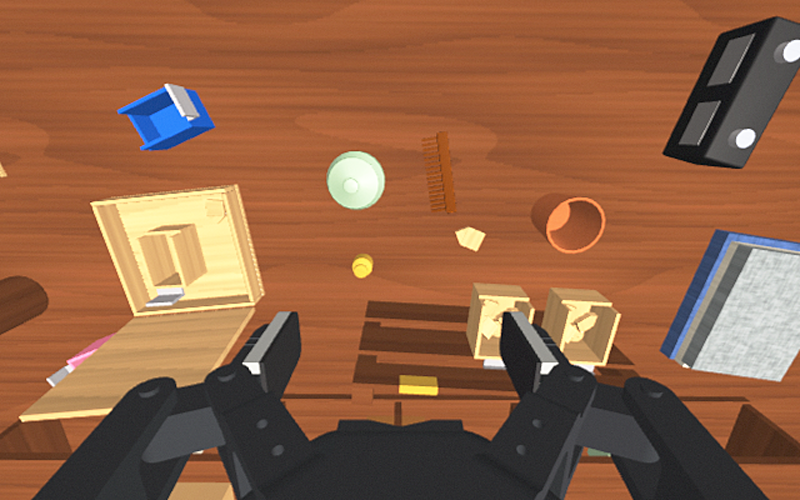

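```bash
python3 - <<'E'
from h import *
c=load('w3');im=c['pixels'];v=im.max(2).astype(int)
for x in (290,296,302,308,314,346,352,358,364,370,376):
    r=v[225:335,x]; d=(r<95).astype(int); e=np.flatnonzero(np.diff(d))+226
    print(x,e.tolist())
hsv=cv2.cvtColor(im,cv2.COLOR_RGB2HSV);m=cv2.inRange(hsv,(20,150,120),(32,255,255));m[:280]=0
cn=max(cv2.findContours(m,0,1)[0],key=cv2.contourArea);print(cv2.boundingRect(cn),cv2.minAreaRect(cn))
for n in('scene0','side0'):
    hh=cv2.cvtColor(load(n)['pixels'],cv2.COLOR_RGB2HSV);m=cv2.inRange(hh,(20,140,120),(32,255,255))
    for q in cv2.findContours(m,0,1)[0]:
        if 15<cv2.contourArea(q)<300: print(n,cv2.boundingRect(q),cv2.minAreaRect(q))
E
```

```text
290 [270, 274, 277, 280, 301, 306]
296 [248, 251, 252, 254, 258, 261, 271, 275, 277, 280, 301, 307]
302 [248, 252, 253, 254, 258, 262, 272, 275, 276, 280, 300, 307, 316, 319]
308 [249, 252, 253, 254, 262, 263, 273, 276, 279, 281, 301, 305, 306, 307, 318, 319]
314 [249, 255, 263, 264, 273, 277, 278, 281, 292, 293, 301, 306, 307, 308]
346 [251, 257, 274, 278, 279, 283, 317, 319]
352 [251, 257, 265, 266, 275, 278, 279, 283, 303, 306, 307, 310, 318, 319]
358 [245, 246, 252, 257, 275, 281, 294, 295, 303, 310]
364 [252, 253, 254, 255, 257, 258, 266, 267, 275, 284, 304, 306, 307, 310]
370 [252, 253, 254, 258, 266, 267, 275, 278, 279, 280, 281, 282, 283, 284, 304, 311]
376 [280, 284, 305, 311]
(319, 300, 31, 16) ((334.2569274902344, 307.6187744140625), (30.1162109375, 14.033207893371582), 3.012787342071533)
side0 (299, 214, 8, 12) ((302.5, 219.5), (11.0, 7.0), 90.0)
```

```bash
python3 - <<'E'
from h import *
c=load('w3')
for z in (.188,.152,.130,.094): print(z,proj(c,[[.615,y,z] for y in(-.02,.02,.06)]).round(1).tolist())
X=np.array([290,296,302,308,314])
def fit(pts,z):
    P=np.array([onplane(c,u,v,z) for u,v in pts]);k=np.polyfit(P[:,1],P[:,0],1);print(z,'yaw',-np.degrees(np.arctan(k[0])),'x at y=.02',np.polyval(k,.02), 'rms',1000*np.std(P[:,0]-np.polyval(k,P[:,1])))
g=cv2.cvtColor(c['pixels'],cv2.COLOR_RGB2GRAY).astype(float)
for x in (300,358): print(g[264:312,x].astype(int).tolist())
E
```

```text
0.188 [[302.5, 311.7], [332.7, 311.9], [363.0, 312.1]]
0.152 [[304.0, 294.2], [331.6, 294.3], [359.3, 294.5]]
0.13 [[304.8, 284.8], [331.1, 285.0], [357.3, 285.1]]
0.094 [[305.9, 271.4], [330.2, 271.5], [354.5, 271.7]]
[70, 70, 71, 74, 70, 72, 69, 68, 63, 62, 60, 66, 69, 63, 64, 60, 75, 107, 112, 113, 80, 65, 66, 68, 69, 66, 68, 69, 70, 68, 69, 69, 70, 70, 70, 68, 64, 62, 58, 59, 64, 68, 62, 92, 108, 109, 112, 112]
[83, 65, 70, 71, 71, 66, 69, 68, 72, 75, 69, 61, 65, 63, 65, 63, 63, 66, 66, 70, 104, 113, 109, 106, 108, 112, 106, 107, 116, 83, 65, 67, 70, 68, 69, 70, 71, 73, 68, 63, 58, 62, 63, 60, 59, 59, 89, 109]
```

```bash
python3 - <<'E'
from h import *
c=load('w3');g=cv2.GaussianBlur(cv2.cvtColor(c['pixels'],cv2.COLOR_RGB2GRAY),(3,1),0).astype(float)
for z,r0,r1 in((.188,303,314),(.130,277,289)):
    pts=[]
    for x in list(range(288,317))+list(range(353,372)):
        col=g[r0:r1,x]
        i=[k for k in range(len(col)-1) if col[k]<88<=col[k+1]]
        if i: k=i[-1] if z>.15 else i[0]; pts.append((x,r0+k+(88-col[k])/(col[k+1]-col[k])))
    P=np.array([onplane(c,u,v,z) for u,v in pts])
    for _ in range(3):
        k=np.polyfit(P[:,1],P[:,0],1);r=P[:,0]-np.polyval(k,P[:,1]);P=P[abs(r)<max(2*r.std(),.0005)]
    print(z,len(P),'yaw',-np.degrees(np.arctan(k[0])),'back x at y=.02',np.polyval(k,.02),'rms',1000*r.std(), 'y',P[:,1].min(),P[:,1].max())
# tag cols
for u in(319,350): print('tag edge y',onplane(c,u,308,.185))
s=load('scene0');im=s['pixels'];hh=cv2.cvtColor(im,cv2.COLOR_RGB2HSV);print(hh[196:210,355:370].reshape(-1,3)[::9].tolist())
m=cv2.inRange(hh,(18,110,110),(35,255,255))[190:215,345:380];ys,xs=np.nonzero(m);print(xs.mean()+345,ys.mean()+190,xs.min()+345,xs.max()+345,len(xs))
u,v=xs.mean()+345,ys.mean()+190
print('tag tri w3/scene',tri([(c,334.5,308.5),(s,u,v)]),'side/scene/w3',tri([(c,334.5,308.5),(s,u,v),(load('side0'),268,195)]))
E
```

```text
0.188 48 yaw -3.3941584202650392 back x at y=.02 0.6097884957430597 rms 0.14377105748551078 y -0.038921293695145444 0.07049648431129765
0.13 48 yaw -3.4255914332318693 back x at y=.02 0.6097898317915218 rms 0.1441842966379582 y -0.045271773747800725 0.08071800379350474
tag edge y [0.61134642 0.00179657 0.185     ]
tag edge y [0.61105734 0.04299629 0.185     ]
[[10, 150, 141], [9, 154, 141], [10, 157, 143], [10, 152, 141], [10, 156, 136], [9, 156, 141], [22, 153, 253], [16, 161, 214], [19, 161, 217], [22, 153, 253], [13, 154, 126], [19, 150, 122], [20, 161, 127], [19, 155, 130], [18, 151, 133], [5, 123, 60], [17, 157, 99], [19, 154, 134], [10, 151, 71], [8, 138, 72], [10, 152, 72], [9, 142, 72], [10, 151, 71], [10, 163, 105]]
361.7733333333333 202.26666666666668 356 368 75
tag tri w3/scene (array([0.61289441, 0.02141878, 0.18323591]), [np.float64(1.1924359210933482), np.float64(1.192435921093434)]) side/scene/w3 (array([0.61263809, 0.02149889, 0.1830962 ]), [np.float64(1.2624975694753542), np.float64(1.1608317767916188), np.float64(0.32559052377354486)])
```

```bash
cat >> h.py <<'E'
def Rt(yaw,th): return R.from_euler('z',yaw,degrees=True)*R.from_euler('y',th,degrees=True)*R.from_quat([0,1,0,0])
def plan(pos=None,yaw=None,th=None):
    from workcell import bot
    o=bot.get_obs();p=np.array(o['eef_pos']);Q=R.from_quat(o['tool_rot'])
    print('pos',p.round(4),'ypr',(Q*R.from_quat([0,1,0,0]).inv()).as_euler('ZYX',degrees=True).round(2),'F',np.round(o['ft_force'],1),'g',round(o['grip_width'],4),'t',o['clock'],'q',np.round(o['joint_pos'],2))
    T=Q
    if yaw is not None:
        T=Rt(yaw,th); print('rotvec(tool) deg',np.degrees((Q.inv()*T).as_rotvec()).round(2))
    if pos is not None: d=np.array(pos)-p; print('shift tool now',Q.inv().apply(d).round(4),'| after rot',T.inv().apply(d).round(4))
E
python3 -c "
from h import *; plan([.516,-.3138,.20],4,-30)"
```

```text
pos [0.4357 0.     0.3454] ypr [ 0.33 -0.92 -0.04] F [ 0.1 -0.3 -0.2] g 0.0854 t 3.05 q [ 0.    0.08  0.1   1.58 -0.   -0.01]
rotvec(tool) deg [ -1.03 -29.07  -3.57]
shift tool now [-0.0762 -0.3141  0.1469] | after rot [ 0.0223 -0.3186  0.1551]
```

```bash
python3 -m jog '[[[0,-0.05,0,-0.34,-9.7,-1.2],[0,-0.05,0,-0.34,-9.7,-1.2],[0,-0.05,0,-0.34,-9.7,-1.2],[0.005,-0.05,0.03,0,0,0],[0.005,-0.05,0.04,0,0,0],[0.005,-0.05,0.04,0,0,0],[0.005,-0.02,0.04,0,0,0],[0,0,0,0,0,0]]]' 0.0854; python3 -c "
from h import *; plan([.516,-.3138,.20],4,-30)"
```

```text
clock: 4.05
eef_pos: [0.5082, -0.3267, 0.2109]
tool_rot: [-0.033, 0.963, 0.001, 0.269]
ft_force: [-0.7, 0.4, 0.2]
grip_width: 0.0852
pos [ 0.5082 -0.3267  0.2109] ypr [  4.2  -31.16  -1.  ] F [-0.7  0.4  0.2] g 0.0852 t 4.05 q [-0.76  0.18 -0.27  0.72  0.38 -0.75]
rotvec(tool) deg [-0.9   1.16  0.17]
shift tool now [-0.0018  0.0125  0.0136] | after rot [-0.0021  0.0123  0.0138]
```

```bash
python3 -m jog '[[[-0.002,0.0125,0.0136,-0.9,1.16,0.17],[0.02,0,0.0346,0,0,0],[0.02,0,0.0346,0,0,0],[0.02,0,0.0346,0,0,0],[0.015,0,0.026,0,0,0],[0.005,0,0.0087,0,0,0],[0,0,0,0,0,0]]]'; python3 -c "
from h import *; from workcell import bot
plan([.516,-.3138,.020],4,-30)
c=grab(bot,'side','s2');a=grab(bot,'wrist','w4');A=cv2.resize(a['pixels'][150:400,170:470,::-1],None,fx=1.6,fy=1.6);B=cv2.resize(c['pixels'][120:200,270:360,::-1],None,fx=3.5,fy=5);cv2.imwrite('pics/pre.png',np.hstack([A,B[:400]]))"
```

```text
clock: 4.92
eef_pos: [0.5228, -0.3107, 0.0494]
tool_rot: [-0.038, 0.964, 0.005, 0.264]
ft_force: [0.8, -0.0, -0.3]
grip_width: 0.0851
pos [ 0.5228 -0.3107  0.0494] ypr [  4.72 -30.66  -0.69] F [ 0.8 -0.  -0.3] g 0.0851 t 4.925 q [-0.71  0.39 -0.47  0.3   0.36 -0.72]
rotvec(tool) deg [-0.33  0.66  0.61]
shift tool now [ 0.021  -0.0023  0.0217] | after rot [ 0.0208 -0.0026  0.0219]
```

View pics/pre.png

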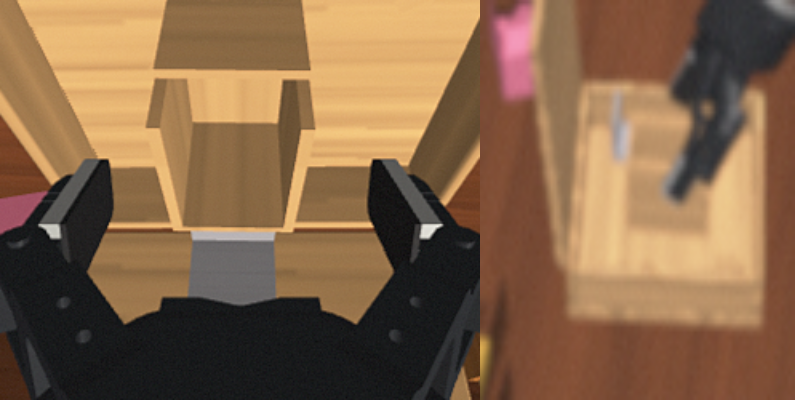

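The bin is centred between the open fingers (bin mid at 234, finger mid at 239), hook on the hinge side and clear of the wall. Descending and closing.

```bash
python3 -m jog '[[[0.01,-0.001,0.01,-0.3,0.6,0],[0.01,-0.001,0.01,0,0,0],[0.002,0,0.002,0,0,0],[0,0,0,0,0,0]]]'; python3 -c "
from h import *; plan([.516,-.3138,.020],4,-30)"
python3 -m jog '[[[0,0,0,0,0,0],[0,0,0,0,0,0],[0,0,0,0,0,0],[0,0,0,0,0,0],[0,0,0,0,0,0],[0,0,0,0,0,0]]]' 0
```

```text
clock: 5.52
eef_pos: [0.5165, -0.3162, 0.0211]
tool_rot: [-0.039, 0.964, 0.005, 0.261]
ft_force: [0.0, 0.1, 0.1]
grip_width: 0.085
pos [ 0.5165 -0.3162  0.0211] ypr [  4.82 -30.29  -0.7 ] F [0.  0.1 0.1] g 0.085 t 5.525 q [-0.73  0.44 -0.49  0.25  0.37 -0.74]
rotvec(tool) deg [-0.29  0.29  0.7 ]
shift tool now [0.0008 0.0024 0.0008] | after rot [0.0008 0.0024 0.0008]
clock: 6.28
eef_pos: [0.5166, -0.3165, 0.0215]
tool_rot: [-0.039, 0.964, 0.005, 0.261]
ft_force: [-0.2, 0.1, 0.3]
grip_width: 0.0477
```

```bash
python3 -m jog '[[[-0.006,0,-0.01,0,0,0],[-0.025,0,-0.0433,0,0,0],[-0.025,0,-0.0433,0,0,0],[-0.025,0,-0.0433,0,0,0],[-0.025,0,-0.0433,0,0,0],[-0.01,0,-0.0173,0,0,0],[0,0,0,0,0,0]]]'; python3 -c "
from h import *; from workcell import bot
plan([.45,0.02,.30],-3.4,-30)
a=grab(bot,'wrist','w5');c=grab(bot,'side','s5');A=cv2.resize(a['pixels'][150:400,170:470,::-1],None,fx=1.6,fy=1.6);B=cv2.resize(c['pixels'][60:200,270:360,::-1],None,fx=3.5,fy=2.858);cv2.imwrite('pics/lift.png',np.hstack([A,B[:400]]))"
```

```text
clock: 7.15
eef_pos: [0.5137, -0.3122, 0.2623]
tool_rot: [-0.039, 0.965, 0.006, 0.26]
ft_force: [-0.7, 0.0, -2.7]
grip_width: 0.0471
pos [ 0.5137 -0.3122  0.2623] ypr [  4.77 -30.11  -0.62] F [-0.7  0.  -2.7] g 0.0471 t 7.15 q [-0.73  0.14 -0.16  0.88  0.36 -0.73]
rotvec(tool) deg [3.47 0.15 7.07]
shift tool now [ 0.0122  0.3358 -0.0543] | after rot [ 0.0533  0.3279 -0.0743]
```

View pics/lift.png

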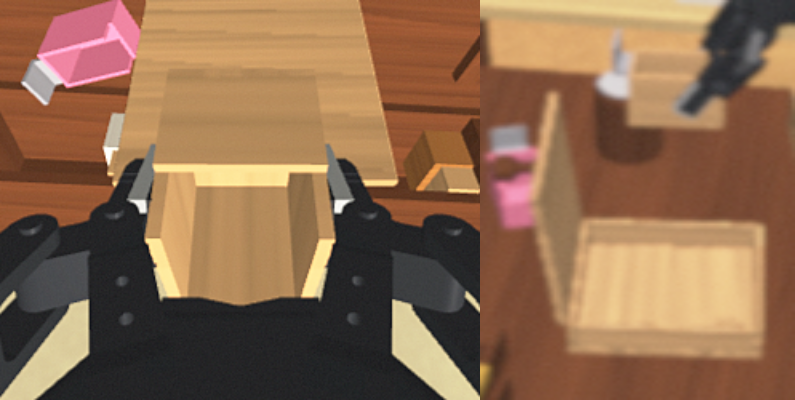

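```bash
python3 - <<'E'
from h import *
c=load('s5');b=R.from_euler('z',4.8,degrees=True);o=np.array([.5137,-.3122,.2623])-b.apply([-.0425,0,.0155])
for n,p,m in [('lip top +y',(.011,.017,.08),(309.4,71.2)),('rim back +y',(0,.024,.055),(313.4,79.2)),('bot back +y',(0,.024,0),(312.9,102.7)),('bot front +y',(-.075,.024,0),(339.1,104.8))]:
    print(n,proj(c,o+b.apply(p)).round(1),m)
s=c['pixels'][60:115,300:350];print()
E
```

```text
lip top +y [[308.   75.7]] (309.4, 71.2)
rim back +y [[311.9  85.5]] (313.4, 79.2)
bot back +y [[311.9 102.7]] (312.9, 102.7)
bot front +y [[338.8 104. ]] (339.1, 104.8)
```

```bash
cat > pl.py <<'E'
import numpy as np,heapq
def box(x0,x1,z0,z1,n=.7):
    return np.vstack([np.c_[np.linspace(x0,x1,60),np.full(60,z)] for z in(z0,z1)]+[np.c_[np.full(60,x),np.linspace(z0,z1,60)] for x in(x0,x1)])
pts=np.vstack([box(-75,0,0,55)[[*range(60,120),*range(180,240)]],box(0,13,51,55),box(9,13,55,80)])
def sdf(p,b):
    c=np.array([(b[0]+b[1])/2,(b[2]+b[3])/2]);h=np.array([(b[1]-b[0])/2,(b[3]-b[2])/2]);q=abs(p-c)-h
    return np.linalg.norm(np.maximum(q,0),axis=-1)+np.minimum(q.max(-1),0)
def clear(x,z,a):
    a=np.radians(a);r=pts@np.array([[np.cos(a),-np.sin(a)],[np.sin(a),np.cos(a)]])+[x,z]
    return min(sdf(r,(0,6,152,188)).min(),sdf(r,(0,6,94,130)).min())
if __name__=='__main__':
    A=np.arange(0,49,3);X=np.arange(-70,3,1);Z=np.arange(60,131,1)
    C=np.array([[[clear(x,z,a) for z in Z] for x in X] for a in A])
    s0=(int(np.argmin(abs(A-42))),int(np.argmin(abs(X+65))),int(np.argmin(abs(Z-95))))
    goal=(0,int(np.argmin(abs(X+1))),int(np.argmin(abs(Z-80))))
    D={s0:0};P={};h=[(0,s0)];seen=set()
    while h:
        d,u=heapq.heappop(h)
        if u in seen: continue
        seen.add(u)
        if u==goal: break
        for da in(-1,0,1):
            for dx in(-1,0,1):
                for dz in(-1,0,1):
                    v=(u[0]+da,u[1]+dx,u[2]+dz)
                    if not(0<=v[0]<len(A) and 0<=v[1]<len(X) and 0<=v[2]<len(Z)):continue
                    k=C[v]
                    if k<.3: continue
                    w=(abs(da)*1.5+abs(dx)+abs(dz))*(1+40/min(k,6)**2)
                    if d+w<D.get(v,1e9): D[v]=d+w;P[v]=u;heapq.heappush(h,(d+w,v))
    path=[goal]
    while path[-1]!=s0: path.append(P[path[-1]])
    for a,x,z in path[::-1]: print(A[a],X[x],Z[z],round(C[a,x,z],1))
E
python3 pl.py
```

```text
42 -65 95 5.9
45 -65 96 6.2
48 -65 97 6.0
48 -65 98 6.7
48 -64 98 6.0
48 -63 99 6.1
48 -62 99 5.4
48 -62 100 5.2
48 -61 100 5.2
48 -60 100 4.9
48 -59 100 4.2
48 -58 101 4.3
48 -57 102 4.0
48 -56 103 3.9
48 -55 104 3.9
48 -54 104 3.8
48 -53 105 3.9
48 -52 106 4.0
48 -51 107 4.0
48 -50 108 4.1
48 -49 109 4.2
48 -48 109 3.7
48 -47 109 3.5
48 -46 109 3.5
48 -45 109 3.5
45 -44 108 4.8
45 -43 108 4.9
45 -42 108 4.9
45 -41 108 4.9
42 -40 107 4.9
42 -39 106 5.2
42 -38 106 4.6
42 -38 105 4.2
39 -37 104 5.5
39 -36 104 5.0
39 -35 103 4.6
36 -34 102 5.5
36 -33 101 4.9
33 -32 100 5.5
33 -31 100 5.5
33 -30 99 5.4
30 -29 98 5.7
30 -28 98 5.8
30 -27 97 5.9
27 -26 96 5.9
27 -25 96 6.3
27 -24 96 5.8
24 -23 95 5.7
24 -22 95 5.9
24 -21 95 5.0
21 -20 94 5.5
21 -20 93 5.4
21 -20 92 5.1
21 -19 92 4.1
18 -18 91 5.0
18 -18 90 4.8
18 -18 89 4.5
18 -17 89 3.5
15 -16 88 4.3
15 -15 88 3.6
15 -14 88 2.7
12 -13 87 3.8
12 -13 86 3.6
12 -13 85 3.0
12 -12 85 2.4
9 -11 84 2.8
9 -10 84 2.7
9 -9 84 1.7
6 -8 83 2.3
6 -7 83 2.0
6 -6 83 1.1
3 -5 82 1.7
3 -4 82 1.5
3 -3 82 0.5
0 -2 81 1.0
0 -1 80 1.0
```

```bash
cat >> h.py <<'E'
BASE=np.array([.604,.022,0.]);BY=-3.4;TB=np.array([-.041,0,.0155]);P0=-30.2
def bp(pitch,x,z):
    Q=R.from_euler('z',BY,degrees=True)
    t=BASE+Q.apply(np.array([x/1000,0,z/1000])+R.from_euler('y',pitch,degrees=True).apply(TB))
    print('target',t.round(4),pitch); plan(t,BY,P0+pitch)
E
python3 -c "
from h import *; bp(0,-130,200)"
```

```text
target [0.4333 0.0321 0.2155] 0
pos [ 0.5128 -0.3114  0.2592] ypr [  4.65 -29.91  -0.39] F [-0.3 -0.  -2.9] g 0.0473 t 7.25 q [-0.73  0.14 -0.17  0.88  0.36 -0.73]
rotvec(tool) deg [ 3.64 -0.26  6.97]
shift tool now [0.0663 0.349  0.0099] | after rot [ 0.1081  0.3383 -0.0124]
```

```bash
python3 -m jog '[[[0.011,0.055,0,0,0,0],[0.011,0.055,0,0,0,0],[0.011,0.055,0,0,0,0],[0.011,0.055,0,0,0,0],[0.011,0.055,0,0,0,0],[0.011,0.05,0,0,0,0],[0,0.025,0,3.6,0,7],[0,0,0,0,9.5,0],[0,0,0,0,9.5,0],[0,0,0,0,9.5,0],[0,0,0,0,9.5,0],[0,0,0,0,9,0]]]';python3 -c "
from h import *; bp(47,-100,100)"
```

```text
clock: 8.75
eef_pos: [0.4047, 0.0482, 0.1982]
tool_rot: [0.025, 0.983, 0.009, -0.182]
ft_force: [0.8, 0.0, -2.2]
grip_width: 0.0478
target [0.4876 0.0289 0.1406] 47
pos [0.4047 0.0482 0.1982] ypr [-2.86 20.98  0.56] F [ 0.8  0.  -2.2] g 0.0478 t 8.75 q [0.08 0.37 0.03 1.59 0.06 0.12]
rotvec(tool) deg [ 0.39 -4.19  0.49]
shift tool now [-0.0988 -0.0154  0.0237] | after rot [-0.097  -0.0143  0.0309]
```

```bash
python3 -m jog '[[[0,-0.014,0,0.4,-4.2,0.5],[-0.04,0,0.013,0,0,0],[-0.04,0,0.013,0,0,0],[0,0,0,0,0,0],[0,0,0,0,0,0]]]';python3 -c "
from h import *; from workcell import bot
bp(47,-80,98)
c=grab(bot,'side','s6');d=grab(bot,'scene','c6');B=cv2.resize(c['pixels'][140:340,200:360,::-1],None,fx=2.6,fy=2.6);D=cv2.resize(d['pixels'][150:270,300:450,::-1],None,fx=2.5,fy=2.5)
D=cv2.copyMakeBorder(D,0,B.shape[0]-D.shape[0],0,0,0);cv2.imwrite('pics/pre2.png',np.hstack([B,D]))"
```

```text
clock: 9.38
eef_pos: [0.469, 0.0295, 0.1284]
tool_rot: [0.03, 0.986, 0.003, -0.165]
ft_force: [-0.0, 0.4, -1.5]
grip_width: 0.0475
target [0.5075 0.0277 0.1386] 47
pos [0.469  0.0295 0.1284] ypr [-3.55 19.01 -0.21] F [-0.   0.4 -1.5] g 0.0475 t 9.375 q [0.04 0.52 0.08 1.46 0.03 0.1 ]
rotvec(tool) deg [-0.16 -2.21 -0.14]
shift tool now [-0.0332  0.0006 -0.0222] | after rot [-0.034   0.0006 -0.0209]
```

View pics/pre2.png

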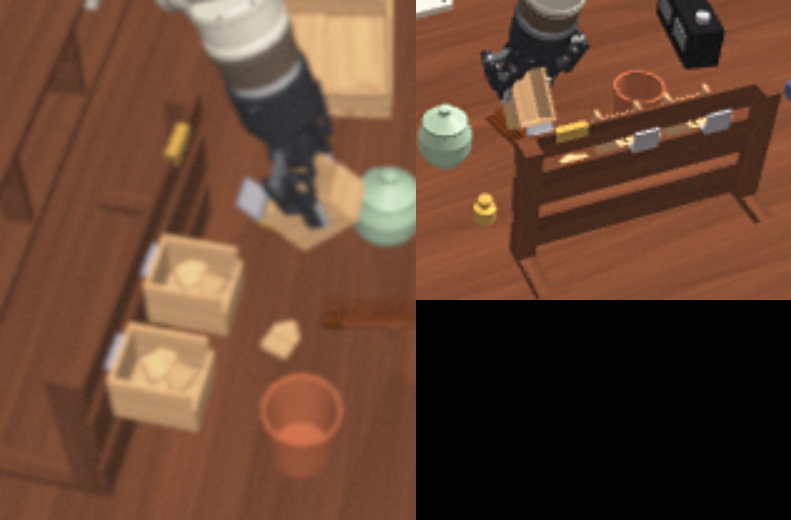

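```bash
python3 - <<'E'
from h import *
c,d=load('s6'),load('c6')
Q=R.from_euler('ZYX',[-3.55,19.01+30.2,0],degrees=True);o=np.array([.469,.0295,.1284])-Q.apply(TB)
for n,p in [('tip mid',(.013,0,.08)),('tip -y',(.013,-.017,.08)),('tip +y',(.013,.017,.08)),('root -y',(.013,-.017,.051)),('root +y',(.013,.017,.051))]:
    w=o+Q.apply(p);s=proj(c,w)[0];e=proj(d,w)[0];print(n,w.round(3),'crop side',((s-[200,140])*2.6).round(0),'scene',((e-[300,150])*2.5+[416,0]).round(0))
print(tri([(c,200+242.5/2.6,140+193/2.6),(d,300+125/2.5,150+133/2.5)]))
# hook gray mask in both
for n,im,(x0,y0,x1,y1) in(('side',c,(285,200,305,230)),('scene',d,(340,195,360,207))):
    hs=cv2.cvtColor(im['pixels'],cv2.COLOR_RGB2HSV)[y0:y1,x0:x1];m=((hs[...,1]<60)&(hs[...,2]>100)).astype(np.uint8)
    q=cv2.findContours(m,0,1)[0]; q=max(q,key=cv2.contourArea);print(n,(cv2.boxPoints(cv2.minAreaRect(q))+[x0,y0]).round(1).tolist())
E
```

```text
tip mid [0.553 0.024 0.13 ] crop side [240. 190.] scene [548. 132.]
tip -y [0.552 0.007 0.13 ] crop side [245. 177.] scene [535. 136.]
tip +y [0.554 0.041 0.13 ] crop side [236. 203.] scene [560. 129.]
root -y [0.53  0.009 0.111] crop side [267. 194.] scene [528. 136.]
root +y [0.532 0.043 0.111] crop side [259. 220.] scene [552. 130.]
(array([0.54917043, 0.02032069, 0.12455894]), [np.float64(3.3105002427221994), np.float64(3.3105002427221026)])
side [[288.1, 217.4], [294.7, 207.5], [305.5, 214.7], [298.9, 224.6]]
scene [[343.5, 200.5], [353.7, 198.5], [354.3, 201.7], [344.2, 203.8]]
```

```bash
python3 - <<'E'
from h import *
c,d,s=load('s6'),load('c6'),load('side0')
Q=R.from_euler('z',-3.4,degrees=True)
for n,p in [('tag face -y top',(-.001,-.02,.190)),('tag face +y top',(-.001,.02,.19)),('tag face -y bot',(-.001,-.02,.174)),('tag back -y top',(.007,-.02,.19)),('tagback +y top',(.007,.02,.19)),('tag back -y bot',(.007,-.02,.174)),('tagback +y bot',(.007,.02,.174))]:
    w=BASE+Q.apply(p);a=proj(c,w)[0];e=proj(d,w)[0];print(n,((a-[200,140])*2.6).round(0),((e-[300,150])*2.5+[416,0]).round(0))
for im,(x0,y0,x1,y1) in((c,(255,180,285,210)),(d,(350,190,380,210))):
    hs=cv2.cvtColor(im['pixels'],cv2.COLOR_RGB2HSV)[y0:y1,x0:x1];m=cv2.inRange(hs,(18,140,110),(35,255,255));ys,xs=np.nonzero(m);print(xs.min()+x0,xs.max()+x0,ys.min()+y0,ys.max()+y0,len(xs))
E
```

```text
tag face -y top [192. 124.] [553. 125.]
tag face +y top [180. 155.] [584. 117.]
tag face -y bot [193. 136.] [552. 135.]
tag back -y top [184. 123.] [556. 129.]
tagback +y top [171. 153.] [587. 121.]
tag back -y bot [185. 135.] [555. 139.]
tagback +y bot [173. 165.] [586. 131.]
264 272 188 202 83
356 368 199 206 75
```

```bash
sed -i 's/BASE=np.array(\[.604,.022/BASE=np.array([.606,.022/' h.py; python3 -c "
from h import *; bp(47.5,-62,100)"
```

```text
target [0.5279 0.0266 0.1407] 47.5
pos [0.4692 0.0295 0.1292] ypr [-3.54 18.9  -0.21] F [-0.3 -0.2 -1. ] g 0.0475 t 9.475 q [0.04 0.51 0.08 1.46 0.03 0.1 ]
rotvec(tool) deg [-0.17 -1.6  -0.13]
shift tool now [-0.0519  0.0007 -0.0299] | after rot [-0.0527  0.0006 -0.0284]
```

```bash
python3 -m jog '[[[-0.02,0.0005,-0.02,-0.2,-1.6,-0.1],[-0.02,0,-0.008,0,0,0],[-0.012,0,0,0,0,0],[0,0,0,0,0,0]]]';python3 -c "
from h import *; bp(47.5,-62,100)"
```

```text
clock: 9.98
eef_pos: [0.5269, 0.027, 0.1439]
tool_rot: [0.029, 0.989, 0.005, -0.148]
ft_force: [-0.2, 0.3, -1.3]
grip_width: 0.0474
target [0.5279 0.0266 0.1407] 47.5
pos [0.5269 0.027  0.1439] ypr [-3.36 17.06  0.08] F [-0.2  0.3 -1.3] g 0.0474 t 9.975 q [0.03 0.59 0.25 1.53 0.03 0.09]
rotvec(tool) deg [0.07 0.24 0.04]
shift tool now [-0.0019 -0.0003  0.0027] | after rot [-0.0019 -0.0003  0.0027]
```

```bash
python3 -m jog '[[[-0.002,0,0.0025,0,0.2,0],[-0.005,0,-0.005,0,0,0],[0,0,0,0,0,0]]]';python3 -c "
from h import *; bp(47.5,-54,104.5)"
```

```text
clock: 10.35
eef_pos: [0.533, 0.0267, 0.1445]
tool_rot: [0.029, 0.988, 0.005, -0.151]
ft_force: [-0.5, -0.5, -1.4]
grip_width: 0.0473
target [0.5359 0.0262 0.1452] 47.5
pos [0.533  0.0267 0.1445] ypr [-3.35 17.37  0.07] F [-0.5 -0.5 -1.4] g 0.0473 t 10.35 q [0.03 0.6  0.28 1.55 0.03 0.09]
rotvec(tool) deg [ 0.06 -0.07  0.05]
shift tool now [-0.0025 -0.0004 -0.0016] | after rot [-0.0025 -0.0004 -0.0016]
```

```bash
python3 -m jog '[[[-0.0025,0,-0.0015,0,0,0],[-0.004,0,-0.0035,0,0,0],[0,0,0,0,0,0]]]';python3 -c "
from h import *; bp(47.5,-49,108.5)"
```

```text
clock: 10.72
eef_pos: [0.541, 0.0263, 0.1475]
tool_rot: [0.029, 0.988, 0.005, -0.151]
ft_force: [-0.2, 0.1, -1.4]
grip_width: 0.0472
target [0.5408 0.0259 0.1492] 47.5
pos [0.541  0.0263 0.1475] ypr [-3.35 17.38  0.07] F [-0.2  0.1 -1.4] g 0.0472 t 10.725 q [0.03 0.62 0.32 1.57 0.03 0.09]
rotvec(tool) deg [ 0.06 -0.08  0.05]
shift tool now [ 0.0007 -0.0004 -0.0015] | after rot [ 0.0007 -0.0004 -0.0015]
```

```bash
python3 -c "
from h import *; from workcell import bot
c=grab(bot,'side','s7');d=grab(bot,'scene','c7');B=cv2.resize(c['pixels'][170:270,240:340,::-1],None,fx=4,fy=4,interpolation=3);D=cv2.resize(d['pixels'][170:250,325:405,::-1],None,fx=5,fy=5,interpolation=3)
cv2.imwrite('pics/entry.png',np.hstack([B,D]))"
```

```text
(no output)
```

View pics/entry.png

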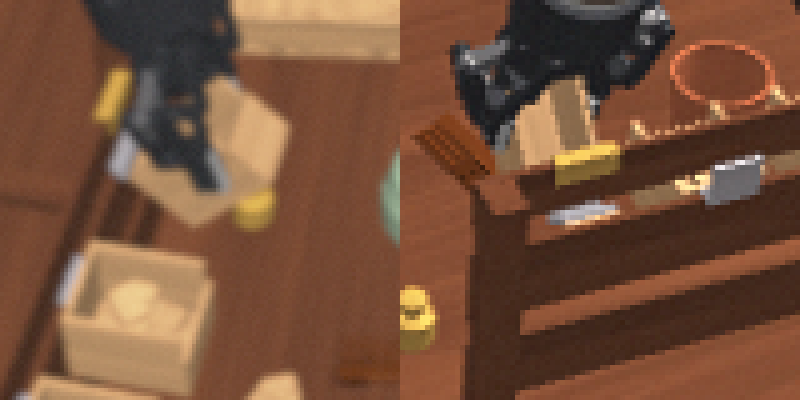

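The hook tip shows through the groove at right-half (582,212), centred under the tag (587,160), with no contact force. Next I compute the swing-down increments.

```bash
cat > inc.py <<'E'
from h import *
W=[(47.5,-49,108.5),(46,-44,108.5),(42,-39,106.5),(36,-33.5,101.5),(30,-28.5,98),(24,-22.5,95),(18,-18,90),(12,-12.5,85.5),(6,-7,83),(2,-2.5,81),(0,-1,79)]
pv=None
for p,x,z in W:
    T=np.array([x/1e3,0,z/1e3])+R.from_euler('y',p,degrees=True).apply(TB)
    if pv: d=T-pv[0]; print(p,x,z,'shift',(1000*Rt(0,P0+pv[1]).inv().apply(d)).round(1),'pitch',p-pv[1])
    pv=(T,p)
E
python3 inc.py
```

```text
46 -44 108.5 shift [-3.9  0.  -0.8] pitch -1.5
42 -39 106.5 shift [-3.   0.   2.6] pitch -4
36 -33.5 101.5 shift [-3.   0.   6.8] pitch -6
30 -28.5 98 shift [-1.9  0.   6.1] pitch -6
24 -22.5 95 shift [-2.6  0.   6.1] pitch -6
18 -18 90 shift [-0.5  0.   8.5] pitch -6
12 -12.5 85.5 shift [-1.   0.   8.6] pitch -6
6 -7 83 shift [-1.   0.   7.2] pitch -6
2 -2.5 81 shift [-1.   0.   5.7] pitch -4
0 -1 79 shift [0.8 0.  3.5] pitch -2
```

```bash
python3 -m jog '[[[-0.003,0,-0.0025,0,-1.5,0],[-0.003,0,0.0025,0,-4,0],[0,0,0,0,0,0]]]';python3 -c "
from h import *; bp(42,-39,106.5)"
```

```text
clock: 11.2
eef_pos: [0.5465, 0.0259, 0.1455]
tool_rot: [0.029, 0.994, 0.004, -0.102]
ft_force: [0.2, 0.5, -1.1]
grip_width: 0.0477
target [0.547  0.0255 0.1455] 42
pos [0.5465 0.0259 0.1455] ypr [-3.36 11.72  0.07] F [ 0.2  0.5 -1.1] g 0.0477 t 11.2 q [0.04 0.55 0.21 1.44 0.02 0.09]
rotvec(tool) deg [0.06 0.08 0.04]
shift tool now [-0.0005 -0.0004 -0.    ] | after rot [-0.0005 -0.0004 -0.    ]
```

Excellent tracking.

```bash
python3 -m jog '[[[-0.0035,0,0.0068,0,-6,0],[0,0,0,0,0,0]]]';python3 -c "
from h import *; bp(36,-33.5,101.5)"; python3 -m jog '[[[-0.0019,0,0.006,0,-6,0],[0,0,0,0,0,0]]]';python3 -c "
from h import *; bp(30,-28.5,98)"
```

```text
clock: 11.45
eef_pos: [0.5476, 0.0257, 0.1375]
tool_rot: [0.029, 0.998, 0.002, -0.051]
ft_force: [-1.0, -0.7, -1.9]
grip_width: 0.0473
target [0.5485 0.0254 0.1381] 36
pos [0.5476 0.0257 0.1375] ypr [-3.37  5.82  0.05] F [-1.  -0.7 -1.9] g 0.0473 t 11.45 q [0.04 0.47 0.08 1.29 0.01 0.1 ]
rotvec(tool) deg [ 0.05 -0.02  0.03]
shift tool now [-0.0009 -0.0003 -0.0008] | after rot [-0.0009 -0.0003 -0.0008]
clock: 11.7
eef_pos: [0.5495, 0.0256, 0.1313]
tool_rot: [0.029, 1.0, 0.0, 0.0]
ft_force: [0.8, 0.3, -1.9]
grip_width: 0.0471
target [0.5498 0.0253 0.1319] 30
pos [0.5495 0.0256 0.1313] ypr [-3.37 -0.04  0.04] F [ 0.8  0.3 -1.9] g 0.0471 t 11.7 q [ 0.05  0.4  -0.04  1.13  0.    0.11]
rotvec(tool) deg [ 0.04 -0.16  0.03]
shift tool now [-0.0004 -0.0003 -0.0006] | after rot [-0.0004 -0.0003 -0.0006]
```

```bash
python3 -m jog '[[[-0.003,0,0.0055,0,-6,0],[0,0,0,0,0,0]]]';python3 -c "
from h import *; bp(24,-22.5,95)"; python3 -m jog '[[[-0.0005,0,0.008,0,-6,0],[0,0,0,0,0,0]]]';python3 -c "
from h import *; bp(18,-18,90)"
```

```text
clock: 11.95
eef_pos: [0.5554, 0.0254, 0.1271]
tool_rot: [0.029, 0.998, -0.001, 0.052]
ft_force: [-0.1, 0.8, -0.3]
grip_width: 0.0469
target [0.5524 0.0252 0.1258] 24
pos [0.5554 0.0254 0.1271] ypr [-3.39 -6.01  0.05] F [-0.1  0.8 -0.3] g 0.0469 t 11.95 q [ 0.05  0.34 -0.15  0.98 -0.01  0.11]
rotvec(tool) deg [ 0.05 -0.19  0.01]
shift tool now [ 0.0031 -0.0004  0.001 ] | after rot [ 0.0031 -0.0004  0.001 ]
clock: 12.2
eef_pos: [0.5607, 0.0254, 0.121]
tool_rot: [0.029, 0.994, -0.003, 0.104]
ft_force: [0.5, -0.3, -1.6]
grip_width: 0.0475
target [0.5539 0.0251 0.1174] 18
pos [0.5607 0.0254 0.121 ] ypr [ -3.4  -12.     0.07] F [ 0.5 -0.3 -1.6] g 0.0475 t 12.2 q [ 0.06  0.29 -0.26  0.82 -0.02  0.11]
rotvec(tool) deg [ 0.06 -0.2  -0.  ]
shift tool now [ 0.0073 -0.0007  0.0021] | after rot [ 0.0073 -0.0007  0.0021]
```

```bash
python3 -c "
from pl import *; print(clear(-11.2,93.6,18),clear(-13,93.6,18),clear(-18,90,18))"; python3 -m jog '[[[0.007,0,0.002,0,0,0],[0,0,0,0,0,0]]]';python3 -c "
from h import *; bp(18,-18,90)"
```

```text
-0.3226675868624458 1.1892657234659954 4.76292493293073
clock: 12.45
eef_pos: [0.5593, 0.026, 0.1206]
tool_rot: [0.03, 0.994, -0.002, 0.106]
ft_force: [0.7, -0.2, -2.0]
grip_width: 0.0474
target [0.5539 0.0251 0.1174] 18
pos [0.5593 0.026  0.1206] ypr [ -3.42 -12.16   0.11] F [ 0.7 -0.2 -2. ] g 0.0474 t 12.45 q [ 0.06  0.28 -0.27  0.81 -0.02  0.12]
rotvec(tool) deg [ 0.1  -0.04 -0.02]
shift tool now [ 0.0059 -0.0013  0.002 ] | after rot [ 0.0059 -0.0013  0.002 ]
```

```bash
python3 -m jog '[[[0.006,-0.001,0.002,0,0,0]]]';python3 -c "
from h import *; bp(18,-18,90)";python3 -m jog '[[[0.003,0,0.002,0,0,0]]]';python3 -c "
from h import *; bp(18,-18,90)"
```

```text
clock: 12.58
eef_pos: [0.556, 0.0254, 0.1186]
tool_rot: [0.03, 0.994, -0.002, 0.107]
ft_force: [-0.4, 0.4, -2.1]
grip_width: 0.0478
target [0.5539 0.0251 0.1174] 18
pos [0.556  0.0254 0.1186] ypr [ -3.43 -12.32   0.13] F [-0.4  0.4 -2.1] g 0.0478 t 12.575 q [ 0.06  0.28 -0.28  0.8  -0.02  0.12]
rotvec(tool) deg [ 0.12  0.12 -0.03]
shift tool now [ 0.0023 -0.0005  0.0007] | after rot [ 0.0023 -0.0005  0.0007]
clock: 12.7
eef_pos: [0.5534, 0.0255, 0.1159]
tool_rot: [0.03, 0.994, -0.002, 0.107]
ft_force: [0.7, 0.7, -2.0]
grip_width: 0.0475
target [0.5539 0.0251 0.1174] 18
pos [0.5534 0.0255 0.1159] ypr [ -3.44 -12.29   0.13] F [ 0.7  0.7 -2. ] g 0.0475 t 12.7 q [ 0.06  0.28 -0.29  0.79 -0.02  0.12]
rotvec(tool) deg [ 0.12  0.09 -0.03]
shift tool now [-0.0008 -0.0004 -0.0014] | after rot [-0.0008 -0.0004 -0.0014]
```

```bash
python3 -m jog '[[[-0.002,0,0.0072,0,-6,0]]]';python3 -c "
from h import *; bp(12,-12.5,85.5)"
```

```text
clock: 12.82
eef_pos: [0.5596, 0.0253, 0.1104]
tool_rot: [0.03, 0.986, -0.004, 0.162]
ft_force: [1.2, -0.8, -1.6]
grip_width: 0.0476
target [0.5567 0.0249 0.1092] 12
pos [0.5596 0.0253 0.1104] ypr [ -3.48 -18.6    0.16] F [ 1.2 -0.8 -1.6] g 0.0476 t 12.825 q [ 0.07  0.23 -0.41  0.61 -0.04  0.12]
rotvec(tool) deg [ 0.13  0.4  -0.07]
shift tool now [ 0.0031 -0.0006  0.0003] | after rot [ 0.0031 -0.0006  0.0003]
```

```bash
python3 -m jog '[[[0.003,-0.0005,0.0003,0,0.4,0]]]';python3 -c "
from h import *; bp(12,-12.5,85.5)";python3 -m jog '[[[0,0,0.006,0,-6,0]]]';python3 -c "
from h import *; bp(6,-7.5,83)"
```

```text
clock: 12.95
eef_pos: [0.5542, 0.025, 0.1079]
tool_rot: [0.03, 0.987, -0.004, 0.156]
ft_force: [-0.2, 0.6, -1.1]
grip_width: 0.0475
target [0.5567 0.0249 0.1092] 12
pos [0.5542 0.025  0.1079] ypr [ -3.45 -17.99   0.14] F [-0.2  0.6 -1.1] g 0.0475 t 12.95 q [ 0.06  0.23 -0.41  0.62 -0.04  0.12]
rotvec(tool) deg [ 0.12 -0.21 -0.05]
shift tool now [-0.0028  0.0001 -0.0005] | after rot [-0.0028  0.0001 -0.0005]
clock: 13.08
eef_pos: [0.5597, 0.025, 0.1048]
tool_rot: [0.03, 0.977, -0.005, 0.211]
ft_force: [-0.1, -0.3, -0.9]
grip_width: 0.0477
target [0.5594 0.0248 0.1027] 6
pos [0.5597 0.025  0.1048] ypr [ -3.5  -24.33   0.19] F [-0.1 -0.3 -0.9] g 0.0477 t 13.075 q [ 0.07  0.19 -0.52  0.43 -0.05  0.12]
rotvec(tool) deg [ 0.14  0.13 -0.09]
shift tool now [ 0.0011 -0.0002  0.0017] | after rot [ 0.0011 -0.0002  0.0017]
```

```bash
python3 -m jog '[[[0,0,0.0045,0,-3,0]]]';python3 -c "
from h import *; bp(3,-5,82)"; python3 -m jog '[[[0,0,0.004,0,-3,0]]]';python3 -c "
from h import *; bp(0,-2,80.5)"
```

```text
clock: 13.2
eef_pos: [0.5624, 0.025, 0.1015]
tool_rot: [0.029, 0.971, -0.006, 0.237]
ft_force: [-0.4, 0.2, -3.0]
grip_width: 0.047
target [0.5609 0.0247 0.0996] 3
pos [0.5624 0.025  0.1015] ypr [ -3.52 -27.44   0.21] F [-0.4  0.2 -3. ] g 0.047 t 13.2 q [ 0.08  0.18 -0.58  0.33 -0.06  0.12]
rotvec(tool) deg [ 0.15  0.24 -0.1 ]
shift tool now [ 0.0021 -0.0004  0.0011] | after rot [ 0.0021 -0.0004  0.0011]
clock: 13.32
eef_pos: [0.5653, 0.0249, 0.0989]
tool_rot: [0.029, 0.964, -0.006, 0.263]
ft_force: [-0.3, 0.6, -1.5]
grip_width: 0.0474
target [0.5631 0.0246 0.096 ] 0
pos [0.5653 0.0249 0.0989] ypr [ -3.54 -30.52   0.23] F [-0.3  0.6 -1.5] g 0.0474 t 13.325 q [ 0.08  0.18 -0.64  0.23 -0.07  0.12]
rotvec(tool) deg [ 0.16  0.32 -0.12]
shift tool now [ 0.0034 -0.0005  0.0014] | after rot [ 0.0034 -0.0005  0.0014]
```

```bash
python3 -m jog '[[[0.001,0,0.0017,0,0,0],[0.001,0,0.0017,0,0,0]]]';python3 -m jog '[[[0.001,0,0.0017,0,0,0]]]';python3 -c "
from h import *; bp(0,-1,79)"
```

```text
clock: 13.58
eef_pos: [0.566, 0.0251, 0.0954]
tool_rot: [0.029, 0.965, -0.006, 0.262]
ft_force: [0.0, -0.4, -2.3]
grip_width: 0.0474
clock: 13.7
eef_pos: [0.567, 0.025, 0.0942]
tool_rot: [0.029, 0.965, -0.006, 0.262]
ft_force: [-3.1, 0.0, 4.2]
grip_width: 0.0473
target [0.5641 0.0245 0.0945] 0
pos [0.567  0.025  0.0942] ypr [ -3.54 -30.4    0.23] F [-3.1  0.   4.2] g 0.0473 t 13.7 q [ 0.08  0.19 -0.64  0.22 -0.07  0.12]
rotvec(tool) deg [ 0.16  0.2  -0.12]
shift tool now [ 0.0024 -0.0007 -0.0018] | after rot [ 0.0024 -0.0007 -0.0018]
```

Contact at the expected height (bin z ≈ 79 mm, Fz +4 N): the tongue is on the middle slat. Releasing.

```bash
python3 -m jog '[[[0,0,0,0,0,0],[0,0,0,0,0,0],[0,0,0,0,0,0],[0,0,0,0,0,0],[0,0,0,0,0,0]]]' 0.082; python3 -m jog '[[[0,0,-0.02,0,0,0],[0,0,-0.04,0,0,0],[0,0,-0.06,0,0,0],[0,0,-0.06,0,0,0],[0,0,0,0,0,0]]]'; python3 -c "
from h import *; from workcell import bot
plan()
a=grab(bot,'wrist','w8');c=grab(bot,'side','s8');d=grab(bot,'scene','c8');A=a['pixels'][100:400,150:490,::-1];A=cv2.resize(A,(400,353));B=cv2.resize(c['pixels'][170:270,220:320,::-1],None,fx=4,fy=4,interpolation=3);D=cv2.resize(d['pixels'][180:240,325:405,::-1],None,fx=5,fy=3.3,interpolation=3)
cv2.imwrite('pics/hung.png',np.vstack([np.hstack([A,B[:353]]),np.hstack([D,cv2.resize(c['pixels'][100:220,240:390,::-1],(400,D.shape[0]))])]))"
```

```text
clock: 14.32
eef_pos: [0.5688, 0.0251, 0.0955]
tool_rot: [0.029, 0.964, -0.006, 0.263]
ft_force: [-0.5, 0.6, 0.0]
grip_width: 0.0822
clock: 14.95
eef_pos: [0.4748, 0.0301, 0.255]
tool_rot: [0.029, 0.964, -0.006, 0.263]
ft_force: [0.4, -0.3, 0.3]
grip_width: 0.0818
pos [0.4748 0.0301 0.255 ] ypr [ -3.58 -30.46   0.28] F [ 0.4 -0.3  0.3] g 0.0818 t 14.95 q [ 0.12 -0.2  -0.54  0.72 -0.09  0.16]
```

View pics/hung.png

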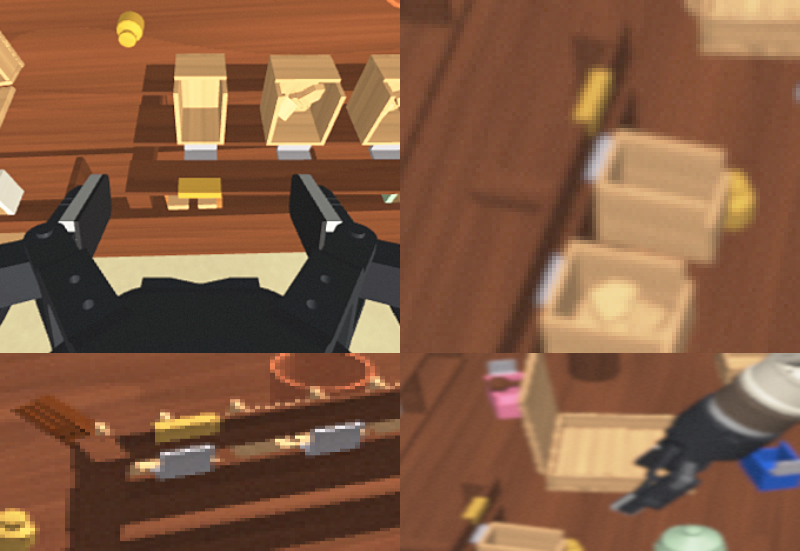

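Seated: the wrist, side and scene views all show the new bin flush in line with its neighbours, under the tag. Now I measure the lid from two views.

```bash
python3 - <<'E'
from h import *
c,s=load('side0'),load('scene0')
h=np.array([.606,-.297,.04]);ax=R.from_euler('z',7,degrees=True)
for n,p,q in[('+y',(285.9,129.5),(290,219.5)),('-y',(290.9,92.5),(228.5,236))]:
    t,e=tri([(c,*p),(s,*q)]);l=ax.inv().apply(t-h);print(n,t.round(3),np.round(e,1),'caseframe',l.round(3),'angle',np.arctan2(l[2],-l[0]))
for y in(.09,-.09): print(proj(c,h+ax.apply([0,y,0])),proj(s,h+ax.apply([0,y,0])))
for th in(1.5,1.6,1.7,1.8):
  for y in(.09,-.09):
    w=h+ax.apply([-.17*np.cos(th),y,.17*np.sin(th)]);print(th,y,proj(c,w).round(0),proj(s,w).round(0))
E
```

```text
+y [ 0.615 -0.207  0.204] [1.9 1.9] caseframe [0.02  0.088 0.164] angle 1.6939061320651358
-y [ 0.629 -0.376  0.216] [4.9 4.9] caseframe [ 0.014 -0.082  0.176] angle 1.647636628792241
[[294.50011881 173.55605086]] [[288.84952727 253.95302391]]
[[298.15230125 135.80391044]] [[233.13112755 278.02561127]]
1.5 0.09 [[297. 129.]] [[285. 210.]]
1.5 -0.09 [[301.  92.]] [[224. 234.]]
1.6 0.09 [[291. 129.]] [[287. 214.]]
1.6 -0.09 [[295.  92.]] [[226. 238.]]
1.7 0.09 [[285. 129.]] [[290. 218.]]
1.7 -0.09 [[290.  92.]] [[229. 242.]]
1.8 0.09 [[279. 130.]] [[293. 222.]]
1.8 -0.09 [[284.  93.]] [[231. 247.]]
```

```bash
cat > lid.py <<'E'
from h import *
h=np.array([.606,-.297,.04]);ax=R.from_euler('z',7,degrees=True)
def tcp(th,off,r=.145,y=.045):
    n=np.array([np.sin(th),0,np.cos(th)]);return h+ax.apply(np.array([-r*np.cos(th),y,r*np.sin(th)])+n*(.008+off))
if __name__=='__main__':
    plan(tcp(1.69,.05)+[0,0,.12],7,0)
    pv=None
    for th in(1.69,1.5,1.3,1.1,.9,.7,.5,.35,.2,.1,0):
        t=tcp(th,.045 if th>1.6 else .012*np.sin(th)-.004); d=None if pv is None else (1000*Rt(7,0).inv().apply(t-pv)).round(0); print(th,t.round(3),d); pv=t
    print('pink',onplane(load('scene0'),218,303,.03))
E
python3 lid.py
```

```text
pos [0.4731 0.0296 0.2483] ypr [ -3.53 -29.83   0.15] F [ 0.  -0.3 -0.1] g 0.0823 t 15.1 q [ 0.12 -0.2  -0.54  0.71 -0.09  0.16]
rotvec(tool) deg [ -2.6   29.76 -10.25]
shift tool now [-0.2135 -0.2601  0.0656] | after rot [-0.1669 -0.2954 -0.0487]
1.69 [ 0.67  -0.244  0.178] None
1.5 [ 0.606 -0.252  0.186] [64. -0. -8.]
1.3 [ 0.577 -0.255  0.184] [29.  0.  2.]
1.1 [ 0.548 -0.259  0.176] [29. -0.  8.]
0.9 [ 0.521 -0.262  0.162] [27.  0. 14.]
0.7 [ 0.498 -0.265  0.142] [24. -0. 20.]
0.5 [ 0.479 -0.267  0.118] [19. -0. 24.]
0.35 [ 0.468 -0.269  0.097] [11. -0. 21.]
0.2 [ 0.461 -0.269  0.075] [ 7.  0. 22.]
0.1 [ 0.458 -0.27   0.06 ] [ 3. -0. 15.]
0 [ 0.457 -0.27   0.044] [ 1.  0. 16.]
pink [ 0.67606276 -0.44665146  0.03      ]
```

```bash
python3 -m jog '[[[0,0,-0.02,-0.9,9.9,-3.4],[0,0,-0.015,-0.9,9.9,-3.4],[0,0,0,-0.9,9.9,-3.4],[-0.026,-0.049,-0.004,0,0,0],[-0.026,-0.049,-0.004,0,0,0],[-0.026,-0.049,-0.004,0,0,0],[-0.028,-0.049,-0.004,0,0,0],[-0.028,-0.049,-0.004,0,0,0],[-0.028,-0.045,0,0,0,0],[0,0,0,0,0,0]]]' 0; python3 -c "
from lid import *; plan(tcp(1.69,.045)+[0,0,.1],7,0)"
```

```text
clock: 16.35
eef_pos: [0.65, -0.2478, 0.2488]
tool_rot: [-0.061, 0.998, 0.008, -0.028]
ft_force: [-1.2, 0.8, -1.0]
grip_width: 0.0002
pos [ 0.65   -0.2478  0.2488] ypr [7.02 3.14 1.13] F [-1.2  0.8 -1. ] g 0.0002 t 16.35 q [-0.36  0.73  0.83  1.73 -0.01 -0.48]
rotvec(tool) deg [ 1.13 -3.14 -0.02]
shift tool now [-0.0186  0.0021 -0.0299] | after rot [-0.0202  0.0015 -0.0289]
```

```bash
python3 -m jog '[[[-0.02,0.001,-0.002,1.1,-3.1,0],[0,0,0,0,0,0]]]'; python3 -m jog '[[[-0.002,0,0.035,0,0,0],[-0.002,0,0.03,0,0,0],[0,0,0,0,0,0]]]'; python3 -c "
from lid import *; plan(tcp(1.5,.008),7,0)"
```

```text
clock: 16.6
eef_pos: [0.669, -0.2443, 0.242]
tool_rot: [-0.06, 0.998, 0.003, -0.005]
ft_force: [-0.8, -0.1, -0.0]
grip_width: -0.0001
clock: 16.98
eef_pos: [0.6692, -0.2411, 0.1746]
tool_rot: [-0.061, 0.998, 0.004, -0.008]
ft_force: [0.0, 0.3, -0.6]
grip_width: 0.0003
pos [ 0.6692 -0.2411  0.1746] ypr [7.04 0.92 0.49] F [ 0.   0.3 -0.6] g 0.0003 t 16.975 q [-0.35  0.73  0.63  1.49  0.   -0.47]
rotvec(tool) deg [ 0.49 -0.92  0.04]
shift tool now [ 0.064  -0.0027 -0.0102] | after rot [ 0.0638 -0.0028 -0.0112]
```

Behind the lid, no contact. Pushing it over along the arc.

```bash
python3 -m jog '[[[0.02,-0.001,-0.003,0,0,0],[0.022,-0.001,-0.004,0,0,0],[0.022,-0.001,-0.004,0,0,0]]]'; python3 -m jog '[[[0.029,0,0.002,0,0,0],[0.029,0,0.008,0,0,0]]]'; python3 -c "
from lid import *; plan(tcp(1.1,.006),7,0)"
```

```text
clock: 17.35
eef_pos: [0.6056, -0.2502, 0.1898]
tool_rot: [-0.063, 0.998, 0.004, -0.008]
ft_force: [1.2, -0.3, -0.6]
grip_width: -0.0002
clock: 17.6
eef_pos: [0.5488, -0.2574, 0.1857]
tool_rot: [-0.064, 0.998, 0.002, -0.004]
ft_force: [1.1, -0.1, 0.1]
grip_width: 0.0003
pos [ 0.5488 -0.2574  0.1857] ypr [7.35 0.39 0.27] F [ 1.1 -0.1  0.1] g 0.0003 t 17.6 q [-0.44  0.48  0.23  1.33  0.   -0.57]
rotvec(tool) deg [ 0.26 -0.4   0.35]
shift tool now [ 0.0013 -0.0013  0.0102] | after rot [ 0.0013 -0.0013  0.0102]
```

```bash
python3 -m jog '[[[0.024,-0.001,0.02,0,0,0],[0.026,-0.001,0.022,0,0,0]]]'; python3 -c "
from lid import *; plan(tcp(.5,.002),7,0)"
```

```text
clock: 17.85
eef_pos: [0.5, -0.2662, 0.1497]
tool_rot: [-0.065, 0.998, -0.0, 0.001]
ft_force: [0.8, -0.1, 0.3]
grip_width: -0.0002
pos [ 0.5    -0.2662  0.1497] ypr [ 7.42 -0.12 -0.03] F [ 0.8 -0.1  0.3] g -0.0002 t 17.85 q [-0.49  0.42  0.04  1.19  0.   -0.62]
rotvec(tool) deg [-0.03  0.12  0.42]
shift tool now [0.0211 0.0017 0.0314] | after rot [0.021  0.0016 0.0314]
```

```bash
python3 -m jog '[[[0.021,0,0.03,0,0,0],[0.011,0,0.022,0,0,0],[0.007,0,0.022,0,0,0],[0.003,0,0.012,0,0,0]]]'; python3 -c "
from lid import *; plan(tcp(0,.0),7,0)"
```

```text
clock: 18.35
eef_pos: [0.4583, -0.2727, 0.0698]
tool_rot: [-0.065, 0.998, -0.003, 0.005]
ft_force: [-0.8, -0.2, 1.7]
grip_width: -0.0002
pos [ 0.4583 -0.2727  0.0698] ypr [ 7.41 -0.56 -0.35] F [-0.8 -0.2  1.7] g -0.0002 t 18.35 q [-0.54  0.42 -0.18  0.95  0.   -0.67]
rotvec(tool) deg [-0.35  0.56  0.41]
shift tool now [0.0015 0.003  0.0218] | after rot [0.0013 0.0028 0.0218]
```

Now slow presses down to the stop.

```bash
for i in 1; do :; done; python3 -m jog '[[[0,0,0.01,0,0,0],[0,0,0.006,0,0,0]]]'; python3 -m jog '[[[0,0,0.004,0,0,0],[0,0,0.003,0,0,0]]]'; python3 -m jog '[[[0,0,0.003,0,0,0]]]'
```

```text
clock: 18.6
eef_pos: [0.4596, -0.2732, 0.0549]
tool_rot: [-0.065, 0.998, -0.004, 0.006]
ft_force: [-0.2, -0.1, 0.6]
grip_width: 0.0003
clock: 18.85
eef_pos: [0.4605, -0.2735, 0.0483]
tool_rot: [-0.065, 0.998, -0.004, 0.006]
ft_force: [-5.6, 2.8, 19.6]
grip_width: 0.0002
clock: 18.98
eef_pos: [0.4606, -0.2735, 0.0481]
tool_rot: [-0.065, 0.998, -0.004, 0.007]
ft_force: [-11.1, 6.0, 33.9]
grip_width: 0.0003
```

The lid met its stop at z = 0.048 m, the height of the shut lid's top face. Retracting, then a numeric final check, since the picture budget is used.

```bash
python3 -m jog '[[[0,0,-0.01,0,0,0],[0,0,-0.04,0,0,0],[0,0,-0.06,0,0,0],[0,0,-0.06,0,0,0],[0.05,0,-0.03,0,0,0],[0.05,0,0,0,0,0],[0,0,0,0,0,0],[0,0,0,0,0,0]]]'; python3 - <<'E'
from lid import *; from workcell import bot
c=grab(bot,'side','s9');d=grab(bot,'scene','c9');plan()
f=lambda a,b:np.abs(a.astype(int)-b.astype(int)).max(2)
s8,c0,s0=load('s8')['pixels'],load('scene0')['pixels'],load('side0')['pixels']
def boxes(a,b,t=60):
    k,l,s,_=cv2.connectedComponentsWithStats((f(a,b)>t).astype(np.uint8));return [q[:5].tolist() for q in s[1:] if q[4]>12]
print('scene vs start',boxes(d['pixels'],c0));print('side vs start',boxes(c['pixels'],s0));print('side vs hung, bin window diff',f(c['pixels'],s8)[195:250,265:305].mean())
L=[h+ax.apply([x,y,z]) for z in(.048,) for x,y in((-.17,.09),(-.17,-.09),(0,-.09),(0,.09))]
print('lid shut predicted side',proj(c,L).round(0).tolist(),'scene',proj(d,L).round(0).tolist())
kn=h+ax.apply([-.14,0,.07]);print('knob predicted',proj(c,kn),proj(d,kn))
for n,im in(('side',c),('scene',d)):
    u,v=proj(im,kn)[0].astype(int);p=im['pixels'][v-25:v+25,u-20:u+20];hs=cv2.cvtColor(p,cv2.COLOR_RGB2HSV);m=(hs[...,2]<110);ys,xs=np.nonzero(m);print(n,'dark centroid',xs.mean()+u-20 if len(xs) else None,ys.mean()+v-25 if len(xs) else None,len(xs))
E
```

```text
clock: 19.98
eef_pos: [0.3595, -0.2866, 0.2564]
tool_rot: [-0.066, 0.998, -0.007, 0.01]
ft_force: [0.5, -0.6, -0.2]
grip_width: 0.0002
pos [ 0.3596 -0.2862  0.2558] ypr [ 7.65 -1.   -0.86] F [-0.2  0.4  0.2] g 0.0 t 20.075 q [-0.67  0.13 -0.07  1.35  0.   -0.81]
scene vs start [[190, 0, 52, 80, 1098], [242, 0, 17, 13, 136], [282, 1, 5, 10, 19], [398, 0, 47, 94, 1960], [227, 9, 16, 30, 214], [279, 16, 10, 7, 45], [309, 33, 9, 4, 18], [274, 39, 11, 31, 75], [215, 59, 9, 20, 98], [227, 72, 10, 10, 54], [292, 72, 6, 12, 28], [301, 74, 19, 5, 40], [257, 76, 9, 12, 64], [208, 80, 43, 81, 1386], [299, 80, 4, 33, 46], [313, 83, 7, 25, 94], [272, 87, 25, 14, 104], [268, 93, 25, 23, 415], [222, 95, 16, 18, 167], [304, 108, 13, 7, 45], [352, 208, 16, 10, 82], [215, 218, 75, 58, 2077], [237, 222, 7, 4, 15], [212, 229, 26, 11, 48]]
side vs start [[376, 0, 29, 17, 211], [407, 0, 17, 29, 278], [478, 0, 137, 231, 11557], [477, 0, 163, 378, 21321], [382, 12, 8, 14, 69], [375, 30, 35, 78, 1492], [287, 93, 5, 24, 59], [273, 115, 12, 9, 79], [285, 128, 5, 9, 27], [300, 134, 50, 4, 123], [308, 139, 4, 12
[... 236 characters left out ...]
7, 17, 169], [532, 225, 9, 21, 43], [482, 231, 8, 8, 42], [632, 233, 8, 25, 88], [503, 239, 12, 14, 116], [521, 242, 6, 10, 26], [595, 249, 45, 75, 709], [506, 254, 12, 15, 76], [498, 255, 50, 43, 809], [630, 286, 10, 22, 107], [487, 303, 4, 6, 17], [606, 320, 11, 9, 57], [458, 340, 60, 60, 1238]]
side vs hung, bin window diff 2.807272727272727
lid shut predicted side [[352.0, 163.0], [350.0, 125.0], [298.0, 124.0], [294.0, 162.0]] scene [[263.0, 209.0], [209.0, 230.0], [231.0, 267.0], [288.0, 243.0]]
knob predicted [[341.68461089 137.72396521]] [[240.07799511 219.94661665]]
side dark centroid 340.1111111111111 145.94444444444446 18
scene dark centroid 240.8556701030928 217.55670103092783 97
```

```bash
python3 -c "
from workcell import bot; print(bot.job_done())"
```

```text
the job is handed in; nothing more can be done
None
```

The bin now hangs at the empty place under the brass tag and the case's lid is shut. I handed the job in at about 20 s of the 61 s allowed.

**What I did:** I pinched the boxwood bin by its side walls with the gripper tilted 30°, lifted it out, and tipped it to about 47°. I then fed the hook through the upper groove and swung the bin down. The tongue met the middle slat at the expected height (bin z about 79 mm). After letting go, I pushed the lid over and down from behind.

**Last checks:**
- **Bin:** After release, the wrist, side and scene pictures all showed it flush in line with its neighbours. The final side picture showed it unmoved since then.
- **Lid:** It met a firm stop with its top face at z = 0.048 m, as it should when shut. The knob was within 1–3 pixels of its predicted place in the scene camera. In the side camera it was about 8 pixels off in rows, from a weak 18-pixel patch, so that view does not confirm it.
- **Other objects:** Comparing start and end pictures showed changes only at the arm, bin, case and lid, plus a patch where the opened lid had hidden the pink look-alike.

**Disagreements and limits:**
- The board's face measured 3–4 mm farther back in the fixed cameras than in the wrist camera. I used a value in between, and the hook went in without contact.
- The last press on the lid reached about 34 N vertically, about 36 N in all, through the fingertips.
- I viewed 12 pictures, two over the budget. The final state after closing the lid was checked by numbers only.

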